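# Seat the flanged nut in a throwing bat

### The arm

A 6-joint arm with a two-finger parallel gripper is mounted at the origin on the work surface. World frame = base frame: x ahead of the robot, y to its left, z up, the work surface at z = 0. Lengths are in m, angles in rad, forces in N, time in s.
With the tool pointing down it reaches from about 0.35 to 1 m from the base axis. Payload 7.1 kg.
Tool frame: the origin (TCP) lies on the mounting face of the last link; the fingertips stand 173 mm ahead of it and the grasp point (between the pads) lies 155 mm ahead of it; z points along the fingers, y is the line along which they close (so a half turn about z gives the same grasp; the last joint's range is limited). The gripper opens to 85 mm and grips with 20 to 120 N. Pads are 22 mm wide; open, the fingers measure 114 mm over their backs; the gripper's body (76 mm by 85 mm) begins 54 mm behind the grasp point. The pads swing forward as they close: fully open they stand 13 mm farther back than shut.
Start: joints at [-1.255, 0.423, 1.63, -0, 1.089, -0.019], TCP at [0.205, -0.59, 0.405] pointing down, gripper open.
Joint ranges: [-3, 3], [-0.9, 2.11], [0.09, 2.58], [-1.31, 4.45], [0.11, 2.69], [-2.54, 2.54]. Speed limits (rad/s): [2.39, 2.39, 3.01, 3.14, 3.14, 3.14].

### API

Orientations are given as a rotation vector (axis times angle).
In Python, from workcell import observe, vision, arm gives the robot as it stands. The module is installed in compiled form; this text tells all that it offers.
- The arm moves only by the tool apply_moves, never from a script. Its argument "commands" is a list that holds one entry, the list of rows, each a list of 4 numbers: the shift along the tool's x, y, z in m, then the turn about the tool's z in degrees. In form: [[[dx, dy, dz, turn], ...]]. A call has exactly 5 rows; each row shifts and turns the commanded pose from where the row before left it, along the tool's axes as they then stand; what a row does not reach is not made up. A row lasts 1/8 s, in which the tool goes at most 62.5 mm and 10.7 degrees, less where a joint would pass 70% of its speed; a pose out of reach is approached as far as the arm can. A call with a gripper value outside its range is refused whole. "claw" is the closure, from 0 (fully open) to 1 (shut), set as the call begins (left out, the last holds). The fingers move at their own pace and stop on an object; "newtons" is the grip in N (left out, the last holds). Time passes only in rows, so rows that do not move let the fingers close, or fill a call up. It gives the time, the measured TCP pose, the force, the opening and the grip force at its end, in the units of the state.
- observe(): the state, without advancing time (a new reading comes with each control period).
- vision.snapshot(name): name is "scene" or "side" or "wrist"; returns (picture, depth): 420x560x3 uint8, red, green, blue; 420x560 float32, m along the optical axis (not along the pixel's ray), 0 where there is no reading.
- vision.camera_info(name): a dict with "fov_y" (degrees; the focal length in pixels is half the picture's height over the tangent of half this angle, whatever the lens; pixels are square), "cx", "cy" (the principal point, pixels), "R" (3x3) and "t" (3): a world point X has camera coordinates R X + t; the wrist camera has in their place "hand_eye" (4x4, takes a point from camera to tool coordinates, whose origin is the TCP and whose axes are the flange's). Camera axes: x right, y down, z forward; pixel columns grow to the right and rows downward; lengths in m; the calibration is good to about 2 mm. A picture is of the moment at which its call begins: read the wrist's pose just before it. camera_info takes no time and is no camera call.
- arm.finish_job(): hands the job in; it is judged then, once.
The state is a dict: "clock": time; "qpos": joint angles; "dq": joint speeds; "joint_torque": joint torques, N m; "eef_pos": TCP position; "orientation": TCP orientation; "contact_force": force on the tool from outside, world axes, zero at the start; "moment": the same for the moment, N m; "grip_width": opening from 0.0 (shut) to 1.0 (fully open); "grip_force": force on a finger pad.
Only numpy, scipy, OpenCV 4.12 (cv2) and the standard library are available. Lean on these libraries where they do the work, as an engineer would, in place of code of your own. Each camera call takes 0.05 s, during which the arm holds its last target. There are 200 camera calls.

### The job

Without picking it up, nudge the loose flanged nut across the top of the wooden throwing bat to the metal straightedge, and slide it along the straightedge until it drops into the round pocket in the bat. Then press it straight down, firmly but gently, until it is fully home with its flange just below the wood, and let go. Leave the brass pin, the mug, the bowl and the turning tool alone.

Things in the scene. Friction and masses are not known exactly. Their poses are not given: they have to be found in the camera images.
- nut: Loose, lightly oiled steel flanged hex nut, 0.08 to 0.17 kg: round flange 40 mm wide, 8 mm high; hexagon 28 mm across flats on it; 18 mm high in all, top flat. Origin: centre of its underside. Starts flat on the bat, 55 to 80 mm from the straightedge, 110 to 140 mm left or right of its middle. Never lift it 12 mm off the bat; never push or squeeze it with over 20 N.
- straightedge: Fixed aluminium bar lying on the bat, 400 mm long, 30 mm wide, 10 mm high, with a 18 mm wide clamp knob (top 20 mm above the bar) 165 mm either side of its middle. Origin: middle of the lower edge of its working face, level with the bat's upper face. The face looks to -x, about towards the robot; y runs along the bar; the metal lies at x 0 to 30 mm.
- bat_top (a point): Point on the upper face of the fixed plywood bat, 70 mm in front of the straightedge's middle, axes as the straightedge. The bat is 26 mm thick; its flat top reaches 140 mm from the straightedge's face to -x and at least 180 mm left and right of this point. The only hole in it is the pocket.
- track (a point): Point on the bat's upper face 20.5 mm in front of the straightedge's middle. The centre of the pocket (round, 43 mm wide) lies on the line through it along the bar, within 40 mm either way; where is not measured, but it can be seen, or felt as the nut drops. In it the nut falls 5 mm, flange still 3 mm proud, and then sideways pushing meets a rigid wall.
- bat_end (a point): Point at the foot of the straightedge's face, 150 mm left (+y) of its middle. About the pocket's floor: a tight cork seat that holds still under less than 4 N, slides down slowly under 6 to 9 N, stays where it is pressed, and meets a hard stop 5 mm lower. There the flange's top is 2 mm below the wood and the nut's underside 10 mm below it.
- pin: Loose brass bat pin standing on the bat on its 32 mm head (8 mm high), shank 12 mm thick, 30 mm high in all, 0.09 kg. Origin: centre of its underside. A bystander.
- mug: Loose terracotta mug, 84 mm wide, 95 mm high, on the table left of the bat. Origin: centre of its underside. A bystander.
- bowl: Loose white bowl, 150 mm wide, 55 mm high, on the table right of the bat. Origin: centre of its underside. A bystander.
- turning_tool: Loose spatula-shaped turning tool, 200 mm long, lying beyond the bat. Origin: under its middle. A bystander.

How it is judged:
By the outcome, as a careful person would: the job done as asked, in the order asked, and still so for the second after the job is handed in, with the robot touching nothing.
It also fails if it takes over 72 s, if anything falls off the work surface, if the arm or the gripper's body presses on something with over 40 N, if the wrist force passes 120 N, or if a joint passes its speed limit or range.

## Working session

There is one attempt and no reset: what is moved stays moved. The work goes in short steps, Python scripts to look and compute and a tool call to move; the robot and the scene stay as the last step left them, time stands still between calls to the robot, and variables do not carry over. Pictures are saved under pics/ and viewed, at most 10 in all, crops included, and the job is handed in when it is done.

Besides the shell and the picture viewer there is one more tool, called after "Emit:" in YAML: its name, and indented under it one key for each argument. apply_moves: Moves the arm, as the interface text tells. Its arguments: {"type":"object","properties":{"commands":{"type":"array"},"claw":{"type":"number"},"newtons":{"type":"number"}},"required":["commands"]}

```bash
mkdir -p pics
cat > h.py <<'E'
import numpy as np, cv2
from workcell import observe, vision, arm
from scipy.spatial.transform import Rotation as Ro
def cam(name,st=None):
    i=vision.camera_info(name); f=210/np.tan(np.radians(i["fov_y"])/2)
    if "hand_eye" in i:
        T=np.eye(4);T[:3,:3]=Ro.from_rotvec(st["orientation"]).as_matrix();T[:3,3]=st["eef_pos"]
        M=T@np.array(i["hand_eye"]); Rw=M[:3,:3]; c=M[:3,3]
    else:
        R=np.array(i["R"]);Rw=R.T;c=-R.T@np.array(i["t"])
    return f,i["cx"],i["cy"],Rw,c
def ray(C,uv,z):
    f,cx,cy,Rw,c=C; uv=np.atleast_2d(uv).astype(float)
    d=np.c_[(uv[:,0]-cx)/f,(uv[:,1]-cy)/f,np.ones(len(uv))]@Rw.T
    return c+d*((z-c[2])/d[:,2])[:,None]
def cloud(C,D):
    v,u=np.mgrid[:420,:560]; f,cx,cy,Rw,c=C
    return np.stack([(u-cx)/f*D,(v-cy)/f*D,D],-1)@Rw.T+c
def proj(C,X):
    f,cx,cy,Rw,c=C; p=(np.atleast_2d(X)-c)@Rw; return p[:,:2]/p[:,2:]*f+[cx,cy]
E
python3 - <<'E'
from h import *
st=observe(); print({k:np.round(v,3) for k,v in st.items()})
ims=[]
for n in ["scene","side"]:
    im,D=vision.snapshot(n); np.savez(f"{n}0.npz",im=im,D=D); i=vision.camera_info(n);print(n,i)
    cv2.imwrite(f"pics/{n}0.png",im[:,:,::-1])
E
```

```text
{'clock': np.float64(0.0), 'qpos': array([-1.255,  0.424,  1.631,  0.   ,  1.089, -0.019]), 'dq': array([ 0.001,  0.001,  0.002,  0.001,  0.   , -0.   ]), 'joint_torque': array([ 1.0000e-03, -5.5738e+01, -2.8175e+01,  0.0000e+00,  7.0000e-03,
       -0.0000e+00]), 'eef_pos': array([ 0.205, -0.59 ,  0.404]), 'orientation': array([-3.096, -0.523,  0.   ]), 'contact_force': array([ 0.807, -0.104, -1.126]), 'moment': array([-0.038, -0.03 ,  0.05 ]), 'grip_force': np.float64(0.0), 'grip_width': np.float64(1.001)}
scene {'fov_y': 53.311169087808, 'cx': 276.3897643398123, 'cy': 206.99047939291447, 'R': array([[-0.7039444 ,  0.71019001, -0.00961444],
       [ 0.50475243,  0.49069839, -0.71023945],
       [-0.49968717, -0.50482199, -0.70389452]]), 't': array([ 0.49783234, -0.30617081,  1.36131188])}
side {'fov_y': 48.03486172299443, 'cx': 272.3164759686578, 'cy': 207.5192041134015, 'R': array([[-0.80202817, -0.59714309, -0.01307444],
       [-0.3538599 ,  0.49267922, -0.79501595],
       [ 0.48117979, -0.63299867, -0.60644761]]), 't': array([0.53549009, 0.28971972, 0.88720096])}
```

View pics/scene0.png

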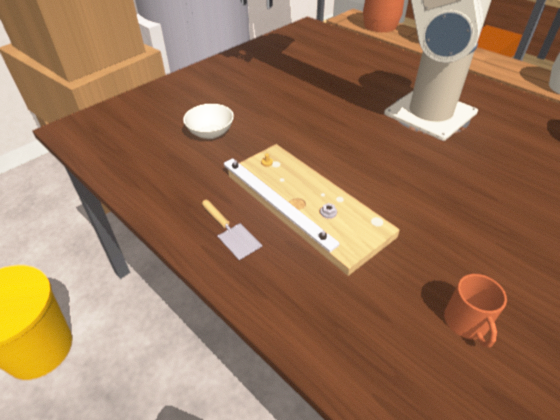

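View pics/side0.png

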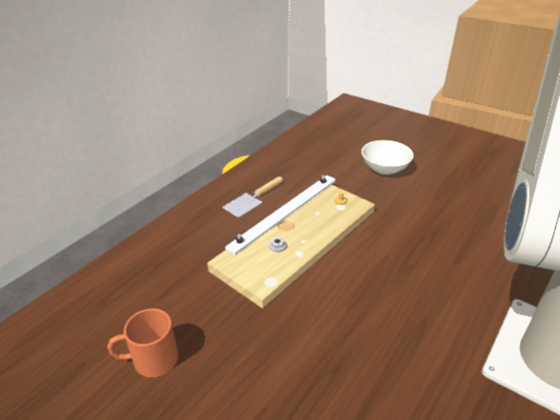

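The scene view shows the nut near (328,210), pocket near (298,203), pin (266,160), and the bar with knobs at (235,164) and (323,236). The side view shows the nut at (277,244), pocket (286,225) and knobs at (324,180) and (239,239).

Run:
```python
from h import *
P={}
for n,(nu,po,pi,k1,k2) in {"scene":((328,210),(298,203),(266,160),(235,164),(323,236)),"side":((277,244),(286,226),(341,199),(324,180),(239,239))}.items():
    C=cam(n);d=np.load(n+"0.npz");X=cloud(C,d["D"]);im=d["im"]
    b=ray(C,po,0.026)[0]
    roi=np.linalg.norm(X[:,:,:2]-b[:2],axis=2)<.12
    h=np.histogram(X[roi][:,2],np.arange(0,.08,.002));zt=np.median(X[roi][(X[roi][:,2]>.015)&(X[roi][:,2]<.033)][:,2])
    print(n,"zhist",h[0],"zt",zt)
    hsv=cv2.cvtColor(im,cv2.COLOR_RGB2HSV)
    # dark knobs
    for k in (k1,k2):
        m=np.zeros((420,560),np.uint8);cv2.circle(m,k,9,1,-1);m&=(hsv[:,:,2]<70).astype(np.uint8)
        v,u=np.nonzero(m);q=(u.mean(),v.mean());print("knob",np.round(q,1),len(u),ray(C,q,.026+.022)[0].round(4))
    print("pocket",b.round(4),"pin",ray(C,pi,.04)[0].round(4))
    m=np.zeros((420,560),np.uint8);cv2.circle(m,nu,14,1,-1);m&=((hsv[:,:,1]<75)).astype(np.uint8)
    v,u=np.nonzero(m);q=(u.mean(),v.mean());print("nut",np.round(q,1),len(u),ray(C,q,.026+.008)[0].round(4))
    # bar: bright, low saturation
    m=((hsv[:,:,1]<40)&(hsv[:,:,2]>150)&(np.linalg.norm(X[:,:,:2]-b[:2],axis=2)<.3)&(X[:,:,2]>.01)).astype(np.uint8)
    cn=max(cv2.findContours(m,0,2)[0],key=cv2.contourArea);r=ray(C,cn[:,0].astype(float),.036)
    rc=cv2.minAreaRect((r[:,:2]*1000).astype(np.float32));print("bar rect",rc,cv2.boxPoints(rc).round(1).tolist())
    big=cv2.resize(im[140:280,190:410] if n=="scene" else im[160:300,190:410],(770,490),interpolation=2)
    cv2.imwrite(f"pics/{n}crop.png",big[:,:,::-1])
```

```text
scene zhist [ 712  314   49   32   26   41   30   35   31   41   78  120  502 1449
  661   87   69  233  474  183   18   16   59   20    0    0    0    0
    0    0    0    0    0    0    0    0    0    0    0] zt 0.0270371898053966
knob [235.5 166. ] 2 [ 0.6562 -0.2015  0.048 ]
knob [nan nan] 0 [nan nan nan]
pocket [ 0.6273 -0.0038  0.026 ] pin [ 0.5758 -0.1693  0.04  ]
nut [328.6 210.3] 222 [0.601  0.0712 0.034 ]
bar rect ((665.0736083984375, -44.745330810546875), (403.8946228027344, 36.31562042236328), 85.18853759765625) [[630.0, -244.5], [666.2000122070312, -247.5], [700.0999755859375, 155.0], [663.9000244140625, 158.0]]
side zhist [  84    5    9    8    6   10    6    9   26   74  188  927 1323  415
   61  116  261  327  102   13   31   46   13    0    0    0    0    0
    0    0    0    0    0    0    0    0    0    0    0] zt 0.024514808656816545
knob [322.8 180.6] 5 [ 0.6424 -0.1991  0.048 ]
knob [239.2 240.6] 10 [0.669  0.1266 0.048 ]
pocket [ 0.6266 -0.0025  0.026 ] pin [ 0.564  -0.1638  0.04  ]
nut [276.7 244.2] 241 [0.5998 0.073  0.034 ]
bar rect ((661.17626953125, -41.56297302246094), (405.4815368652344, 44.75830841064453), 84.96117401123047) [[621.0999755859375, -241.60000610351562], [665.7000122070312, -245.5], [701.2999877929688, 158.39999389648438], [656.7000122070312, 162.39999389648438]]<stdin>:13: RuntimeWarning: Mean of empty slice.
  ret = ret.dtype.type(ret / rcount)
```

View pics/scenecrop.png

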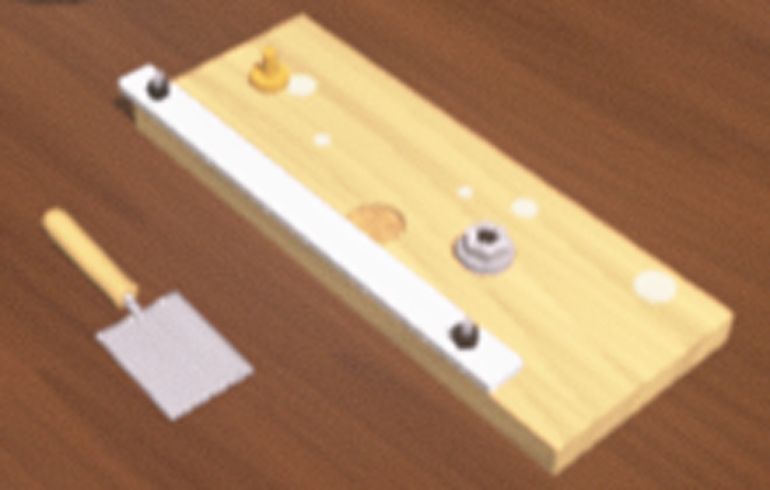

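The crop shows the pocket (about 376,223) beside the bar, the nut at (485,248), and the pin at (268,75), far from the path. Next I go above the bat for a wrist view.

```bash
cat >> h.py <<'E'
def go(target,yaw_deg=None):
    """shift in current tool axes to reach target TCP, and turn to make tool x point at yaw"""
    st=observe();R=Ro.from_rotvec(st["orientation"]).as_matrix()
    print("tool shift mm",((np.array(target)-st["eef_pos"])@R*1000).round(1),"yaw",np.degrees(np.arctan2(R[1,0],R[0,0])).round(2),"tool z",R[:,2].round(4),"t",round(float(st["clock"]),2))
E
python3 - <<'E'
from h import *
print(vision.camera_info("wrist"))
go([.56,.0,.36])
E
```

```text
{'fov_y': 68.25199096941708, 'cx': 283.89129200546944, 'cy': 211.2822791108437, 'hand_eye': array([[ 3.19482061e-04, -9.66141129e-01, -2.58013986e-01,
         6.49626855e-02],
       [ 9.99999308e-01,  6.00719303e-04, -1.01117691e-03,
         1.47690891e-04],
       [ 1.13193359e-03, -2.58013484e-01,  9.66140653e-01,
         3.11222284e-02],
       [ 0.00000000e+00,  0.00000000e+00,  0.00000000e+00,
         1.00000000e+00]])}
tool shift mm [ 528.9 -440.7   44.6] yaw 19.18 tool z [-5.0e-04  1.3e-03 -1.0e+00] t 0.1
```

Emit:
apply_moves:
  commands:
    - [[0.04,-0.034,0.003,0],[0.04,-0.034,0.003,0],[0.04,-0.034,0.003,0],[0.04,-0.034,0.003,0],[0.04,-0.034,0.003,0]]
  claw: 1
  newtons: 20

```text
clock: 0.72
eef_pos: [0.3389, -0.3624, 0.3895]
orientation: [-3.098, -0.523, 0.0]
contact_force: [0.3, 0.4, 0.3]
grip_width: 0.0
grip_force: 0.0
```

Emit:
apply_moves:
  commands:
    - [[0.04,-0.034,0.003,0],[0.04,-0.034,0.003,0],[0.04,-0.034,0.003,0],[0.04,-0.034,0.003,0],[0.04,-0.034,0.003,0]]

```text
clock: 1.35
eef_pos: [0.472, -0.1361, 0.3746]
orientation: [-3.098, -0.523, 0.0]
contact_force: [1.1, -0.4, -0.1]
grip_width: 0.001
grip_force: 0.0
```

Emit:
apply_moves:
  commands:
    - [[0.04,-0.034,0.003,0],[0.04,-0.034,0.003,0],[0,0,0,8],[0,0,0,8],[0,0,0,8]]

```text
clock: 1.98
eef_pos: [0.5246, -0.0469, 0.3683]
orientation: [-3.139, 0.138, 0.001]
contact_force: [0.1, -0.3, 0.1]
grip_width: -0.001
grip_force: 0.0
```

Emit:
apply_moves:
  commands:
    - [[0,0,0,0],[0,0,0,0],[0,0,0,0],[0,0,0,0],[0,0,0,0]]

```text
clock: 2.6
eef_pos: [0.5247, -0.0473, 0.3687]
orientation: [3.139, -0.132, 0.0]
contact_force: [-0.4, 0.1, -0.7]
grip_width: -0.001
grip_force: 0.0
```

Run:
```python
from h import *
st=observe(); im,D=vision.snapshot("wrist");np.savez("w1.npz",im=im,D=D,p=st["eef_pos"],o=st["orientation"])
print(st["eef_pos"],st["contact_force"],st["grip_width"]);go([.56,0,.36])
cv2.imwrite("pics/w1.png",im[:,:,::-1])
```

```text
[ 0.52466924 -0.04725548  0.36873788] [-0.42233551  0.06322075 -0.74658974] -0.0010445678888074252
tool shift mm [ 31.3 -50.    8.7] yaw -4.8 tool z [ 0. -0. -1.] t 2.65
```

View pics/w1.png

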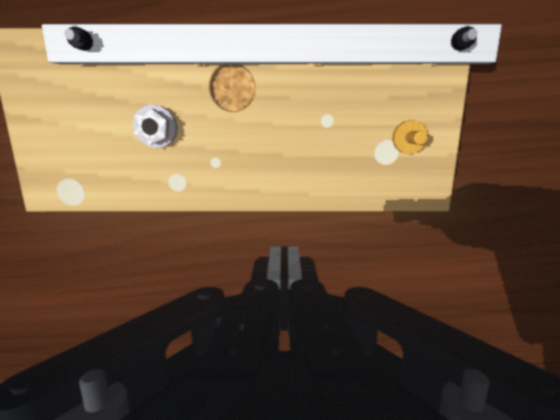

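The wrist view shows the bar's working edge at about row 63, the pocket at (233,88), the nut at (155,126) and the pin at (411,137). The tool is almost square to the bar.

Run:
```python
from h import *
d=np.load("w1.npz");im=d["im"];C=cam("wrist",dict(eef_pos=d["p"],orientation=d["o"]))
hsv=cv2.cvtColor(im,cv2.COLOR_RGB2HSV);H,S,V=cv2.split(hsv);zt=.026
X=cloud(C,d["D"]); print("bat z",np.median(X[150:200,240:370,2]),"bar z",np.median(X[35:50,150:400,2]))
R=Ro.from_rotvec(d["o"]).as_matrix()
# bar lower front edge: bar bright -> wood saturated
us=np.arange(100,440,5);e=[]
for u in us:
    c=S[45:80,u].astype(int); e.append(45+np.argmax(c>80))
print("edge rows",np.percentile(e,[5,50,95]), S[56:70,300],V[56:70,300])
p=np.polyfit(us,e,1);L=ray(C,[[100,np.polyval(p,100)],[440,np.polyval(p,440)]],zt);dv=L[1]-L[0];print("face line",L.round(4),"bar y dir deg",np.degrees(np.arctan2(-dv[1],-dv[0])).round(2))
def blob(m,ctr,r):
    k=np.zeros(m.shape,np.uint8);cv2.circle(k,ctr,r,1,-1);k&=m.astype(np.uint8)
    cn=max(cv2.findContours(k,0,1)[0],key=cv2.contourArea);return cn[:,0].astype(float)
def circ(C,uv,z):
    r=ray(C,uv,z)[:,:2]; return [np.round(t,4) for t in cv2.minEnclosingCircle(r.astype(np.float32))],cv2.fitEllipse((r*1000).astype(np.float32))
print("S wood/pocket/nut",S[100,300],S[88,233],H[100,300],H[88,233],V[100,300],V[88,233])
pk=blob((H.astype(int)<H[100,300]-3)&(S>60),(233,88),30);print("pocket",circ(C,pk,zt))
nt=blob(S<70,(155,126),28);print("nut",circ(C,nt,zt+.006))
pn=blob((H>10)&(S>215),(411,137),24);print("pin",circ(C,pn,zt+.008))
for n,z,q in(("kL",.056,(72,35)),("kR",.056,(470,35))):print(n,ray(C,q,z).round(4))
```

```text
bat z 0.025713527216804616 bar z 0.03576149299075235
edge rows [64. 64. 65.] [  5   4   4   5   5  10   4  53 102 108 103 105 106 104] [246 245 244 244 237 204 139 130 173 213 227 226 224 220]
face line [[ 0.6609  0.112   0.026 ]
 [ 0.6347 -0.2009  0.026 ]] bar y dir deg 85.22
S wood/pocket/nut 106 133 19 17 218 202Traceback (most recent call last):
  File "<stdin>", line 18, in <module>
  File "<stdin>", line 16, in circ
cv2.error: OpenCV(4.12.0) /io/opencv/modules/imgproc/src/shapedescr.cpp:361: error: (-201:Incorrect size of input array) There should be at least 5 points to fit the ellipse in function 'fitEllipseNoDirect'
```

Run:
```python
from h import *
d=np.load("w1.npz");im=d["im"];C=cam("wrist",dict(eef_pos=d["p"],orientation=d["o"]))
H,S,V=[a.astype(int) for a in cv2.split(cv2.cvtColor(im,cv2.COLOR_RGB2HSV))];zt=.026
n=np.array([np.cos(np.radians(-4.79)),np.sin(np.radians(-4.79))]);t=np.array([-n[1],n[0]]);f0=np.array([.6609,.112])
def blob(m,ctr,r):
    k=np.zeros(m.shape,np.uint8);cv2.circle(k,ctr,r,1,-1);k&=m.astype(np.uint8)
    k=cv2.morphologyEx(k,cv2.MORPH_CLOSE,np.ones((5,5),np.uint8))
    return max(cv2.findContours(k,0,1)[0],key=cv2.contourArea)[:,0].astype(float)
for nm,m,c,r,z in(("pocket",S>118,(233,88),30,zt),("nut",S<70,(155,126),28,zt+.005),("pin",S>165,(411,137),24,zt+.008)):
    b=blob(m,c,r);q=ray(C,b,z)[:,:2];w=q-f0;a=w@n;s=w@t
    ctr=np.array([(a.max()+a.min())/2,(s.max()+s.min())/2])
    print(nm,"px",b.min(0),b.max(0),"to face",a.min().round(4),a.max().round(4),"along",s.min().round(4),s.max().round(4),"world",(f0+ctr[0]*n+ctr[1]*t).round(4),"ctr",ctr.round(4))
```

```text
pocket px [211.  65.] [254. 111.] to face -0.0413 -0.0008 along -0.142 -0.1013 world [ 0.6297 -0.0075] ctr [-0.0211 -0.1217]
nut px [133. 104.] [177. 148.] to face -0.0758 -0.0353 along -0.0679 -0.0252 world [0.6016 0.0702] ctr [-0.0556 -0.0466]
pin px [394. 121.] [426. 152.] to face -0.0794 -0.0507 along -0.3054 -0.2745 world [ 0.5719 -0.1715] ctr [-0.065 -0.29 ]
```

```bash
cat >> h.py <<'E'
n=np.array([np.cos(np.radians(-4.79)),np.sin(np.radians(-4.79))]);t=np.array([-n[1],n[0]]);f0=np.array([.6609,.112])
def bar(a,s,z): return np.r_[f0+a*n+s*t,z]
def where():
    st=observe();w=st["eef_pos"][:2]-f0;print("bar a,s mm",(w@n*1000).round(1),(w@t*1000).round(1),"z",(st["eef_pos"][2]*1000).round(1),"F",st["contact_force"].round(2),"t",round(float(st["clock"]),2))
E
python3 -c "
from h import *
go(bar(-.106,-.0466,.203));where()"
```

```text
tool shift mm [  16.4 -123.5  165.7] yaw -4.8 tool z [ 0. -0. -1.] t 2.65
bar a,s mm -122.5 -170.1 z 368.7 F [-0.25  0.03  0.29] t 2.65
```

Emit:
apply_moves:
  commands:
    - [[0.003,-0.025,0.01,0],[0.003,-0.025,0.02,0],[0.003,-0.025,0.03,0],[0.004,-0.025,0.03,0],[0.0034,-0.0235,0.02,0]]

```text
clock: 3.28
eef_pos: [0.5513, 0.0753, 0.2574]
orientation: [3.139, -0.132, -0.002]
contact_force: [0.0, -1.4, 0.4]
grip_width: 0.002
grip_force: 0.0
```

Emit:
apply_moves:
  commands:
    - [[0,0,0.02,0],[0,0,0.015,0],[0,0,0.012,0],[0,0,0.004,0],[0,0,0,0]]

```text
clock: 3.9
eef_pos: [0.5515, 0.0743, 0.2078]
orientation: [-3.139, 0.133, -0.0]
contact_force: [-0.1, -0.0, 0.2]
grip_width: 0.003
grip_force: 0.0
```

Run:
```python
from h import *
go(bar(-.106,-.0466,.203));where()
im,D=vision.snapshot("side")
st=observe();im2,D=vision.snapshot("wrist")
o=np.hstack([cv2.resize(im[160:300,200:400],(400,280)),cv2.resize(im2,(373,280))])
cv2.imwrite("pics/s2.png",o[:,:,::-1])
```

```text
tool shift mm [-0.1 -0.1  4.8] yaw -4.84 tool z [ 1.e-04  0.e+00 -1.e+00] t 3.9
bar a,s mm -105.9 -46.7 z 207.8 F [-0.08 -0.02  0.21] t 3.9
```

View pics/s2.png

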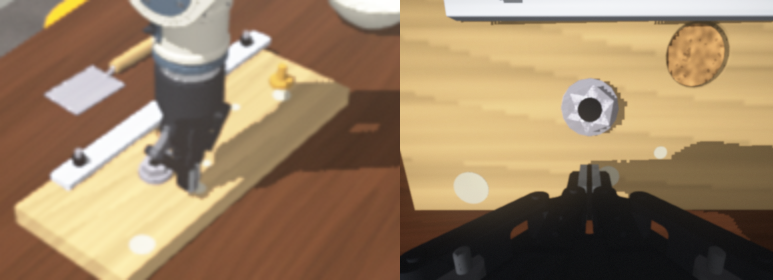

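Left half: the fingertips stand just behind the nut. Right half (wrist view): the nut at (590,107) is centred ahead of the tip at (590,170). Lowering and pushing.

Emit:
apply_moves:
  commands:
    - [[0,0,0.003,0],[0,0,0.0018,0],[0.006,0,0,0],[0.006,0,0,0],[0.003,0,0,0]]

```text
clock: 4.62
eef_pos: [0.5671, 0.0732, 0.203]
orientation: [-3.139, 0.132, -0.001]
contact_force: [0.4, 1.2, -0.0]
grip_width: 0.0
grip_force: 0.0
```

Emit:
apply_moves:
  commands:
    - [[0.003,0,0,0],[0.003,0,0,0],[0.003,0,0,0],[0.003,0,0,0],[0.003,0,0,0]]

```text
clock: 5.25
eef_pos: [0.5814, 0.0719, 0.2029]
orientation: [3.139, -0.132, -0.0]
contact_force: [-0.5, 0.7, 1.3]
grip_width: 0.0
grip_force: 0.4
```

Emit:
apply_moves:
  commands:
    - [[0.003,0,0,0],[0.003,0,0,0],[0.003,0,0,0],[0.003,0,0,0],[0.003,0,0,0]]

```text
clock: 5.88
eef_pos: [0.5964, 0.0707, 0.2029]
orientation: [-3.139, 0.132, -0.0]
contact_force: [-0.4, -0.5, 0.3]
grip_width: 0.001
grip_force: 0.3
```

```bash
cat >> h.py <<'E'
def nut(dz=.005):
    st=observe();im,D=vision.snapshot("wrist");C=cam("wrist",st)
    H,S,V=cv2.split(cv2.cvtColor(im,cv2.COLOR_RGB2HSV))
    k=((S<70)&(V>60)).astype(np.uint8);k=cv2.morphologyEx(k,cv2.MORPH_OPEN,np.ones((3,3),np.uint8))
    q=cloud(C,D);w=q[:,:,:2]-f0;a=w@n;s=w@t
    k[(a>-.001)|(a<-.13)|(D==0)]=0
    c=max(cv2.findContours(k,0,1)[0],key=cv2.contourArea)[:,0].astype(float)
    r=ray(C,c,.026+dz)[:,:2]-f0;a=r@n*1000;s=r@t*1000
    print("nut a",a.min().round(1),a.max().round(1),"s",s.min().round(1),s.max().round(1),"ctr s",((s.min()+s.max())/2).round(1))
    return im
E
python3 -c "
from h import *
where();nut()"
```

```text
bar a,s mm -60.8 -46.6 z 202.9 F [-0.43 -0.49  0.27] t 5.88
nut a -71.8 -10.4 s -67.4 -27.0 ctr s -47.2
```

Emit:
apply_moves:
  commands:
    - [[0.002,0,0,0],[0.002,0,0,0],[0.002,0,0,0],[0.0015,0,0,0],[0.001,0,0,0]]

```text
clock: 6.55
eef_pos: [0.6048, 0.07, 0.2029]
orientation: [-3.139, 0.132, -0.0]
contact_force: [-0.8, 0.6, 0.5]
grip_width: -0.006
grip_force: 0.5
```

Emit:
apply_moves:
  commands:
    - [[0.0005,0,0,0],[0.0003,0,0,0],[0.0002,0,0,0],[0,0,0,0],[0,0,0,0]]

```text
clock: 7.18
eef_pos: [0.6057, 0.0699, 0.2029]
orientation: [3.139, -0.132, -0.0]
contact_force: [-1.1, 0.3, -0.2]
grip_width: -0.001
grip_force: 0.4
```

```bash
python3 -c "
from h import *
where();nut()"
```

```text
bar a,s mm -51.5 -46.6 z 202.9 F [-1.14  0.28 -0.23] t 7.17
nut a -61.9 -0.7 s -67.4 -27.0 ctr s -47.2
```

Emit:
apply_moves:
  commands:
    - [[0.0003,0,0,0],[0.0002,0,0,0],[0.0002,0,0,0],[0.0002,0,0,0],[0,0,0,0]]

```text
clock: 7.85
eef_pos: [0.6066, 0.0698, 0.2029]
orientation: [-3.139, 0.132, -0.0]
contact_force: [-1.0, 0.2, 1.1]
grip_width: 0.0
grip_force: 0.4
```

Emit:
apply_moves:
  commands:
    - [[0.0002,0,0,0],[0.0002,0,0,0],[0.0002,0,0,0],[0.0002,0,0,0],[0,0,0,0]]

```text
clock: 8.48
eef_pos: [0.6072, 0.0698, 0.2029]
orientation: [3.139, -0.132, -0.001]
contact_force: [-3.5, 0.3, 1.1]
grip_width: 0.002
grip_force: 1.3
```

Emit:
apply_moves:
  commands:
    - [[-0.008,0,0,0],[-0.012,-0.012,0,0],[0,-0.02,0,0],[0,-0.018,0,0],[0.012,0,0,0]]

```text
clock: 9.1
eef_pos: [0.6038, 0.1225, 0.203]
orientation: [-3.139, 0.127, -0.0]
contact_force: [0.8, -0.1, -0.1]
grip_width: 0.005
grip_force: 0.0
```

Emit:
apply_moves:
  commands:
    - [[0.015,0,0,0],[0.015,0,0,0],[0.003,0,0,0],[0,0,0,-10],[0,0,0,0]]

```text
clock: 9.72
eef_pos: [0.6364, 0.117, 0.2027]
orientation: [3.138, 0.139, -0.001]
contact_force: [-0.3, 0.7, 0.3]
grip_width: -0.001
grip_force: 0.0
```

Run:
```python
from h import *
where();im=nut();go(bar(-.025,-.012,.203));go(bar(-.025,-.085,.203))
cv2.imwrite("pics/w3.png",im[:,:,::-1])
```

```text
bar a,s mm -24.8 3.0 z 202.7 F [-0.28  0.7   0.29] t 9.72
nut a -36.7 -0.9 s -69.7 -25.8 ctr s -47.7
tool shift mm [-2.7 14.8 -0.2] yaw 4.96 tool z [-5.e-04 -1.e-04 -1.e+00] t 9.78
tool shift mm [-15.1  86.8  -0.2] yaw 4.96 tool z [-5.e-04 -1.e-04 -1.e+00] t 9.78
```

View pics/w3.png

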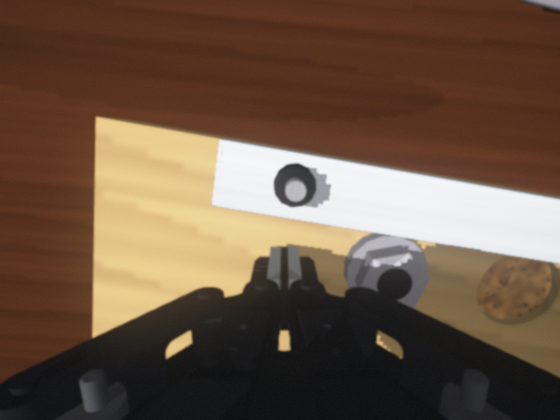

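The nut sits against the bar at (395,270), with the fingertips to its left and the pocket at (515,288). I slide along the bar, which in these axes is mostly +y with a little -x.

Emit:
apply_moves:
  commands:
    - [[-0.0007,0.004,0,0],[-0.0007,0.004,0,0],[-0.0007,0.004,0,0],[-0.0007,0.004,0,0],[-0.0007,0.004,0,0]]

```text
clock: 10.4
eef_pos: [0.6348, 0.0969, 0.2029]
orientation: [3.138, 0.142, -0.0]
contact_force: [0.3, -0.4, -0.4]
grip_width: -0.001
grip_force: 0.0
```

Emit:
apply_moves:
  commands:
    - [[-0.0007,0.004,0,0],[-0.0007,0.004,0,0],[-0.0007,0.004,0,0],[-0.0007,0.004,0,0],[-0.0007,0.004,0,0]]

```text
clock: 11.02
eef_pos: [0.6331, 0.0768, 0.2029]
orientation: [-3.138, -0.142, 0.0]
contact_force: [-0.6, 2.0, 0.1]
grip_width: -0.001
grip_force: 0.7
```

Run:
```python
from h import *
where();im=nut();go(bar(-.025,-.085,.203))
```

```text
bar a,s mm -24.8 -37.4 z 202.9 F [-0.63  1.98  0.11] t 11.03
nut a -36.8 -0.9 s -85.5 -36.4 ctr s -60.9
tool shift mm [-8.4 46.4 -0.1] yaw 5.17 tool z [-2.e-04 -2.e-04 -1.e+00] t 11.07
```

Emit:
apply_moves:
  commands:
    - [[-0.0007,0.004,0,0],[-0.0007,0.004,0,0],[-0.0007,0.004,0,0],[-0.0007,0.004,0,0],[-0.0007,0.004,0,0]]

```text
clock: 11.7
eef_pos: [0.6314, 0.0565, 0.2029]
orientation: [3.138, 0.142, 0.0]
contact_force: [-0.2, 1.5, -0.1]
grip_width: -0.003
grip_force: 0.5
```

Emit:
apply_moves:
  commands:
    - [[-0.0007,0.004,0,0],[-0.0007,0.004,0,0],[-0.0007,0.004,0,0],[-0.0007,0.004,0,0],[-0.0007,0.004,0,0]]

```text
clock: 12.32
eef_pos: [0.6299, 0.0363, 0.203]
orientation: [3.138, 0.142, 0.001]
contact_force: [0.2, 1.6, 0.4]
grip_width: -0.003
grip_force: 0.7
```

Run:
```python
from h import *
where();im=nut();go(bar(-.025,-.096,.203))
```

```text
bar a,s mm -24.6 -78.0 z 203.0 F [0.23 1.56 0.39] t 12.32
nut a -36.6 -0.9 s -125.4 -69.3 ctr s -97.4
tool shift mm [-3.4 17.2 -0. ] yaw 5.17 tool z [ 3.e-04 -2.e-04 -1.e+00] t 12.38
```

Emit:
apply_moves:
  commands:
    - [[-0.0005,0.0025,0,0],[-0.0005,0.0025,0,0],[-0.0005,0.0025,0,0],[-0.0004,0.0025,0,0],[-0.0004,0.002,0,0]]

```text
clock: 13.0
eef_pos: [0.6285, 0.0242, 0.2029]
orientation: [3.138, 0.142, -0.0]
contact_force: [0.1, 0.3, 0.8]
grip_width: 0.0
grip_force: 0.6
```

Emit:
apply_moves:
  commands:
    - [[-0.0002,0.001,0,0],[-0.0002,0.001,0,0],[-0.0002,0.001,0,0],[-0.0002,0.001,0,0],[0,0,0,0]]

```text
clock: 13.62
eef_pos: [0.6282, 0.0202, 0.2029]
orientation: [3.138, 0.142, 0.0]
contact_force: [-0.2, -0.1, 0.1]
grip_width: 0.005
grip_force: 0.0
```

Run:
```python
from h import *
where();im=nut();go(bar(-.025,-.096,.203))
```

```text
bar a,s mm -25.0 -94.2 z 202.9 F [-0.24 -0.06  0.08] t 13.62
nut a -37.0 -0.9 s -140.1 -93.3 ctr s -116.7
tool shift mm [-0.4  1.8 -0. ] yaw 5.18 tool z [ 1.e-04 -1.e-04 -1.e+00] t 13.68
```

Run:
```python
from h import *
st=observe();im,D=vision.snapshot("wrist");C=cam("wrist",st);X=cloud(C,D)
w=X[:,:,:2]-f0;a=w@n;s=w@t
r=np.hypot(a+.0205,s+.1217)
for lo,hi in((0,.004),(.009,.0125),(.015,.019)):
    m=(r>lo)&(r<hi)&(s<-.112);print(lo,hi,m.sum(),np.percentile(X[m][:,2],[10,50,90]).round(4))
im2,D=vision.snapshot("side")
o=np.hstack([cv2.resize(im2[180:270,230:350],(400,300)),im[150:330,250:490][:, :][:300]. repeat(1,0)if 0 else cv2.resize(im[170:350,250:490],(400,300))])
cv2.imwrite("pics/s4.png",o[:,:,::-1])
```

```text
0 0.004 519 [0.0384 0.0848 0.0864]
0.009 0.0125 5096 [0.0388 0.102  0.1212]
0.015 0.019 3010 [0.0287 0.1046 0.1166]
```

View pics/s4.png

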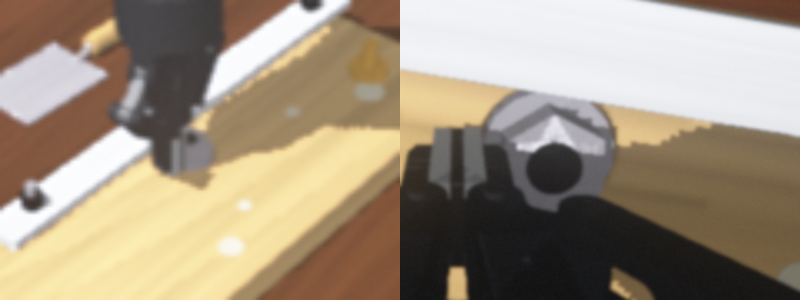

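The wrist half shows the nut sunk in the pocket at about (550,155), and depth puts the hexagon's top 13 mm and the flange 3 mm above the wood. It has dropped in. I back off and rise to line up the press.

Emit:
apply_moves:
  commands:
    - [[0.0005,-0.003,0,0],[0.001,-0.006,0,0],[0,0,-0.02,0],[0,0,-0.04,0],[0,0,-0.04,0]]

```text
clock: 14.4
eef_pos: [0.6288, 0.0295, 0.3052]
orientation: [3.138, 0.142, 0.001]
contact_force: [0.6, -0.3, -0.3]
grip_width: -0.002
grip_force: 0.0
```

Emit:
apply_moves:
  commands:
    - [[-0.02,0,-0.01,10],[-0.03,0.01,0,0],[-0.02,0.015,0,0],[0,0.01,0,0],[0,0,0,0]]

```text
clock: 15.02
eef_pos: [0.5571, -0.0036, 0.314]
orientation: [-3.139, 0.134, -0.004]
contact_force: [-0.0, -0.1, 0.5]
grip_width: 0.004
grip_force: 0.0
```

Run:
```python
from h import *
where();im=nut(.003);go(bar(-.0205,-.1217,.222))
cv2.imwrite("pics/w5.png",im[:,:,::-1])
```

```text
bar a,s mm -93.8 -123.9 z 314.0 F [-0.02 -0.08  0.5 ] t 15.03
nut a -39.4 -1.1 s -140.5 -100.4 ctr s -120.4
tool shift mm [73.  -1.9 91.8] yaw -4.86 tool z [ 0.002  0.    -1.   ] t 15.07
```

View pics/w5.png

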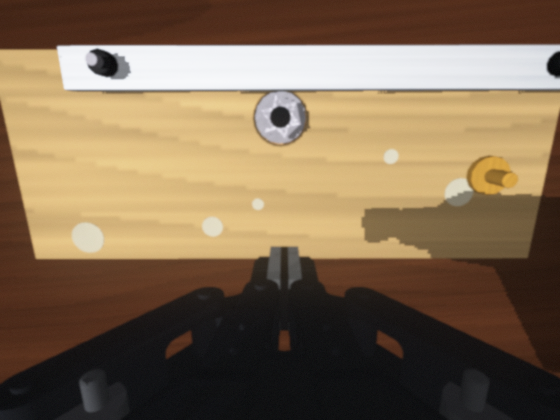

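The nut is flat in the pocket at (280,117), next to the bar, and the pin at (490,175) hasn't moved. I position the closed fingertips over it.

Emit:
apply_moves:
  commands:
    - [[0.022,-0.001,0,0],[0.03,-0.001,0.01,0],[0.021,-0.001,0.03,0],[0,0,0.03,0],[0,0,0.02,0]]

```text
clock: 15.7
eef_pos: [0.6296, -0.0058, 0.2212]
orientation: [-3.139, 0.132, 0.002]
contact_force: [0.2, -0.1, 0.5]
grip_width: 0.0
grip_force: 0.0
```

Emit:
apply_moves:
  commands:
    - [[0,0,0.003,0],[0,0,0.002,0],[0,0,0,0],[0,0,0,0],[0,0,0,0]]

```text
clock: 16.32
eef_pos: [0.6293, -0.0062, 0.2186]
orientation: [-3.139, 0.132, -0.002]
contact_force: [1.2, -0.8, 0.4]
grip_width: -0.001
grip_force: 0.0
```

Run:
```python
from h import *
where();go(bar(-.0203,-.1205,.212))
```

```text
bar a,s mm -21.6 -120.5 z 218.6 F [ 1.22 -0.8   0.39] t 16.32
tool shift mm [1.3 0.  6.6] yaw -4.82 tool z [ 0.001 -0.    -1.   ] t 16.32
```

Emit:
apply_moves:
  commands:
    - [[0.0012,0,0.002,0],[0,0,0.0015,0],[0,0,0.001,0],[0,0,0.0005,0],[0,0,0.0005,0]]

```text
clock: 16.95
eef_pos: [0.6303, -0.0063, 0.2124]
orientation: [-3.139, 0.132, 0.0]
contact_force: [-1.1, 0.6, 2.6]
grip_width: -0.001
grip_force: 1.7
```

Emit:
apply_moves:
  commands:
    - [[0,0,0.0003,0],[0,0,0.0003,0],[0,0,0.0002,0],[0,0,0.0002,0],[0,0,0,0]]

```text
clock: 17.58
eef_pos: [0.6303, -0.0063, 0.2114]
orientation: [-3.139, 0.132, 0.0]
contact_force: [-1.9, 0.9, 3.3]
grip_width: -0.002
grip_force: 1.6
```

Emit:
apply_moves:
  commands:
    - [[0,0,0.0002,0],[0,0,0.0002,0],[0,0,0.0002,0],[0,0,0.0002,0],[0,0,0,0]]

```text
clock: 18.2
eef_pos: [0.6303, -0.0063, 0.2106]
orientation: [-3.139, 0.132, 0.0]
contact_force: [-2.0, -0.1, 2.9]
grip_width: 0.002
grip_force: 1.5
```

Emit:
apply_moves:
  commands:
    - [[0,0,0.0002,0],[0,0,0.0002,0],[0,0,0.0002,0],[0,0,0.0002,0],[0,0,0,0]]

```text
clock: 18.82
eef_pos: [0.6303, -0.0063, 0.2098]
orientation: [-3.139, 0.132, 0.0]
contact_force: [-1.3, 0.7, 3.1]
grip_width: 0.002
grip_force: 1.5
```

Emit:
apply_moves:
  commands:
    - [[0,0,0.0002,0],[0,0,0.0002,0],[0,0,0.0002,0],[0,0,0.0002,0],[0,0,0.0002,0]]

```text
clock: 19.45
eef_pos: [0.6303, -0.0063, 0.2088]
orientation: [-3.139, 0.132, -0.0]
contact_force: [-0.8, 0.0, 3.0]
grip_width: 0.003
grip_force: 1.7
```

Emit:
apply_moves:
  commands:
    - [[0,0,0.0002,0],[0,0,0.0002,0],[0,0,0.0002,0],[0,0,0.0002,0],[0,0,0,0]]

```text
clock: 20.08
eef_pos: [0.6303, -0.0063, 0.208]
orientation: [-3.139, 0.132, 0.0]
contact_force: [-1.1, 0.5, 3.0]
grip_width: 0.001
grip_force: 1.5
```

Run:
```python
from h import *
where()
im,_=vision.snapshot("side");im2,_=vision.snapshot("wrist")
o=np.hstack([cv2.resize(im[180:270,230:350],(400,300)),cv2.resize(im2[170:350,200:440],(400,300))])
cv2.imwrite("pics/s6.png",o[:,:,::-1])
```

```text
bar a,s mm -20.6 -120.4 z 208.0 F [-1.15  0.53  3.03] t 20.07
```

View pics/s6.png

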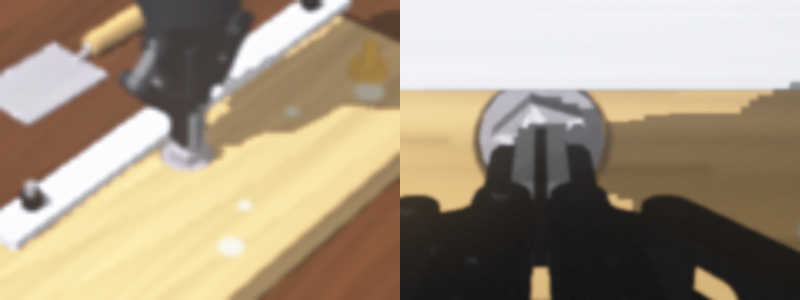

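Run:
```python
from h import *
st=observe();im,D=vision.snapshot("wrist");C=cam("wrist",st);X=cloud(C,D)
w=X[:,:,:2]-f0;a=w@n;s=w@t;z=X[:,:,2]
r=np.hypot(a+.0203,s+.1205)
m=(r<.0195)&(z<.05)
print(np.histogram(z[m],np.arange(.016,.05,.001)))
print("wood",np.median(z[(r>.026)&(r<.05)&(a<-.005)&(z<.05)]),"bar",np.median(z[(a>.005)&(a<.025)&(r<.06)]))
```

```text
(array([  0,   0,   0,   0,   0,   0,  25, 333, 466, 101,  36,  30,  35,
        29,  37,  34,  64, 284, 403,  50,   0,   0,  13,  27,  21,  31,
        42,  46,  47,  54,  48,  58,  48]), array([0.016, 0.017, 0.018, 0.019, 0.02 , 0.021, 0.022, 0.023, 0.024,
       0.025, 0.026, 0.027, 0.028, 0.029, 0.03 , 0.031, 0.032, 0.033,
       0.034, 0.035, 0.036, 0.037, 0.038, 0.039, 0.04 , 0.041, 0.042,
       0.043, 0.044, 0.045, 0.046, 0.047, 0.048, 0.049]))
wood 0.025686387197679864 bar 0.035698561249661004
```

The nut is following down: the flange is now about 2 mm below the wood. I keep pressing until the hard stop shows in the force.

Emit:
apply_moves:
  commands:
    - [[0,0,0.0002,0],[0,0,0.0002,0],[0,0,0.0001,0],[0,0,0,0],[0,0,0,0]]

```text
clock: 20.85
eef_pos: [0.6303, -0.0063, 0.2075]
orientation: [-3.139, 0.132, 0.0]
contact_force: [-1.0, -0.8, 1.7]
grip_width: 0.004
grip_force: 1.5
```

Emit:
apply_moves:
  commands:
    - [[0,0,0.0002,0],[0,0,0.0001,0],[0,0,0.0001,0],[0,0,0.0001,0],[0,0,0,0]]

```text
clock: 21.48
eef_pos: [0.6303, -0.0063, 0.2075]
orientation: [3.139, -0.132, 0.0]
contact_force: [-2.2, 0.2, 7.5]
grip_width: -0.0
grip_force: 3.6
```

Emit:
apply_moves:
  commands:
    - [[0,0,0.0001,0],[0,0,0.0001,0],[0,0,0.0001,0],[0,0,0,0],[0,0,0,0]]

```text
clock: 22.1
eef_pos: [0.6303, -0.0063, 0.2074]
orientation: [-3.139, 0.132, -0.0]
contact_force: [-4.4, 0.6, 9.6]
grip_width: -0.003
grip_force: 4.8
```

The nut is against the hard stop at about 10 N. I lift straight off and check.

Emit:
apply_moves:
  commands:
    - [[0,0,-0.002,0],[0,0,-0.01,0],[0,0,-0.03,0],[0,0,-0.04,0],[0,0,-0.03,0]]

```text
clock: 22.72
eef_pos: [0.6306, -0.0063, 0.3208]
orientation: [-3.139, 0.132, -0.003]
contact_force: [0.5, -0.9, -0.7]
grip_width: -0.001
grip_force: 0.0
```

Emit:
apply_moves:
  commands:
    - [[-0.03,0,0,0],[-0.03,0,0,0],[-0.02,0,0,0],[0,0,0,0],[0,0,0,0]]

```text
clock: 23.35
eef_pos: [0.5516, 0.0004, 0.3193]
orientation: [-3.139, 0.132, -0.003]
contact_force: [0.3, 0.1, -0.3]
grip_width: -0.002
grip_force: 0.0
```

Run:
```python
from h import *
where();st=observe();im,D=vision.snapshot("wrist");C=cam("wrist",st);X=cloud(C,D)
w=X[:,:,:2]-f0;a=w@n;s=w@t;z=X[:,:,2]
r=np.hypot(a+.0203,s+.1205)
for k in(-1,1):
  for lo,hi in((.008,.012),(.0165,.019)):
    for nm,q in(("s",s+.1205),("a",a+.0203)):
        m=(r>lo)&(r<hi)&(q*k>.005);print(nm,k,lo,m.sum(),np.median(z[m]).round(4))
print("wood",np.median(z[(r>.026)&(r<.05)&(a<-.005)]).round(4))
cv2.imwrite("pics/w7.png",im[:,:,::-1])
```

```text
bar a,s mm -99.6 -120.4 z 319.3 F [ 0.33  0.1  -0.34] t 23.35
s -1 0.008 143 0.0337
a -1 0.008 146 0.0338
s -1 0.0165 175 0.0238
a -1 0.0165 173 0.0237
s 1 0.008 143 0.0337
a 1 0.008 150 0.0337
s 1 0.0165 178 0.0237
a 1 0.0165 180 0.0238
wood 0.0257
```

View pics/w7.png

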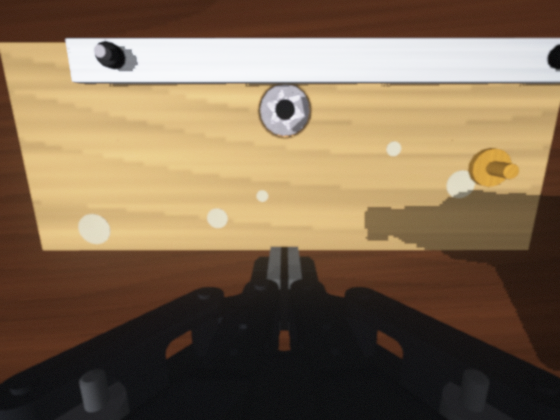

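The nut at (285,109) is level, with its flange 2.0 mm below the wood. The pin at (490,168) is untouched and the arm is clear.

```bash
python3 -c "
from h import *
print(arm.finish_job())"
```

```text
the job is handed in; nothing more can be done
None
```

The nut was pushed to the straightedge, slid along it into the pocket and pressed to the hard stop at about 10 N; its flange measured 2 mm below the wood, the arm is clear, and the job was handed in at about 23 s, with no verdict returned.

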